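# Unlatch the tool chest and hold its lid half open

### The arm

A 6-joint arm with a two-finger parallel gripper is mounted at the origin on the work surface. World frame = base frame: x ahead of the robot, y to its left, z up, the work surface at z = 0. Lengths are in mm, angles in rad, forces in N, time in s.
With the tool pointing down it reaches from about 350 to 975 mm from the base axis. Payload 7.1 kg.
Tool frame: the origin (TCP) lies at the very end of the fingers, on their centre line; the grasp point (between the pads) lies 19 mm behind it; z points along the fingers, y is the line along which they close (so a half turn about z gives the same grasp; the last joint's range is limited). The gripper opens to 88 mm and grips with 3 to 60 N. Pads are 20 mm wide; open, the fingers measure 115 mm over their backs; the gripper's body (75 mm by 178 mm) begins 61 mm behind the grasp point.
Start: joints at [-1.344, 0.423, 1.63, -0, 1.089, -0.019], TCP at [152.102, -606.193, 191.375] pointing down, gripper open.
Joint ranges: [-3, 3], [-0.9, 2.11], [0.09, 2.58], [-1.31, 4.45], [0.11, 2.69], [-2.54, 2.54]. Speed limits (rad/s): [2.39, 2.39, 3.01, 3.14, 3.14, 3.14].

### API

Orientations are given as a rotation vector (axis times angle).
In Python, from workcell import sensors, imaging, close_job gives the robot as it stands. The module is installed in compiled form; this text tells all that it offers.
- The arm moves only by the tool servo_tool, never from a script. Its argument "steps" is a list of rows, each a list of 3 entries, a list of its own where there are three numbers: the shift along the world's x, y, z in m, then the turn, a rotation vector about the world's x, y, z in degrees, then the opening, from -1 (shut) to 1 (fully open). A call has exactly 8 rows; each row shifts and turns the commanded pose from where the row before left it; what a row does not reach is not made up. A row lasts 1/12 s, in which the tool goes at most 41.7 mm and 7.16 degrees, less where a joint would pass 70% of its speed; a pose out of reach is approached as far as the arm can. A call is refused whole if a number of a shift passes 0.0417 or a number of a turn 7.16, either way. A call with a gripper value outside its range is refused whole. The fingers move at their own pace and stop on an object; the grip force is fixed at half the most. Time passes only in rows, so rows that do not move let the fingers close, or fill a call up. It gives the time, the measured TCP pose, the force, the opening and the grip force at its end, in the units of the state.
- sensors.get_obs(): the state, without advancing time (a new reading comes with each control period).
- imaging.get_image(name): name is "side" or "top" or "wrist"; returns a dict with "color" (480x640x3 uint8, blue, green, red), "range_z" (480x640 float32, mm along the optical axis (not along the pixel's ray), 0 where there is no reading), "vertical_fov" (degrees; the focal length in pixels is half the picture's height over the tangent of half this angle, whatever the lens; pixels are square), "cx", "cy" (the principal point, pixels), "k1" (the pictures are not rectified: a ray, as slopes to the right and down, at radius r is drawn at 1 + k1 r^2 times it, then the intrinsics apply), "rvec" (rotation vector, rad) and "tvec" (3), from world to camera coordinates, as OpenCV has them; the wrist camera has in their place "tool_from_camera" (4x4, takes a point from camera to tool coordinates, whose origin is the TCP and whose axes are the flange's). Camera axes: x right, y down, z forward; pixel columns grow to the right and rows downward; lengths in mm; the calibration is good to about 2 mm. A picture is of the moment at which its call begins: read the wrist's pose just before it.
- close_job(): hands the job in; it is judged then, once.
The state is a dict: "t": time; "qpos": joint angles; "qvel": joint speeds; "joint_torque": joint torques, N m; "ee_pos": TCP position; "orientation": TCP orientation; "ft_force": force on the tool from outside, world axes, zero at the start; "moment": the same for the moment, N m; "width": finger opening in mm; "grasp_force": force on a finger pad.
Only numpy, scipy, OpenCV 4.12 (cv2) and the standard library are available. Lean on these libraries where they do the work, as an engineer would, in place of code of your own. Each camera call takes 0.05 s, during which the arm holds its last target. There are 200 camera calls.

### The job

Open the red tool chest: push the yellow T-handle on its lid fully down and, keeping it down, turn it clockwise (seen from above) as far as it goes to unlatch the lid. Then lift the lid by that T-handle and hold it half open, at 45 degrees, so that I can reach in: the lid stay is broken and the lid would fall shut, so finish with the gripper still holding the T-handle and the lid still. Leave the bottle, the tape measure and the can around the chest where they stand.

Things in the scene. Friction and masses are not known exactly. Their poses are not given: they have to be found in the camera images.
- chest: red steel tool chest fixed to the bench, 220 mm deep (its x), 340 mm wide (its y), 130 mm high without the lid; origin at the centre of its underside; its x axis points from the front (robot side, the latch side) to the hinge side, z up. With the 12 mm lid shut its top face is at z = 142 mm. It stands at a different place and yaw (up to about 17 degrees) each time
- lid_hinge (a point): point on the lid's hinge axis, at mid-width of the far rim of the chest: 110 mm along the chest's +x from its centre, 130 mm above the bench. The hinge axis is the chest's y axis. The point turns with the lid
- lid (a joint): opening angle of the lid in rad: 0 shut, grows as it opens upwards and away from the robot, 0.785 = 45 degrees. The lid is 224 mm deep, 344 mm wide, 12 mm thick, about 0.7 kg and nothing holds it up: let go, it falls shut. Until the T-handle is turned, a tongue under a keeper holds it shut (under 0.03 rad)
- tbar: yellow round bar of the T-handle, 14 mm thick, 90 mm long; origin at its middle, x along the bar, z away from the lid. Lid shut: middle 60 mm to the front of the chest's centre (170 mm before the hinge axis), 187 mm above the bench, 45 mm above the lid's top. A 10 mm stem joins its middle to the lid, with a 24 mm collar up to 12 mm above the lid.
- plunger (a joint): how far the T-handle is pushed into the lid, m: 0 up, 0.007 fully down; a spring pushes it up with 3 N at 0 and 8 N fully down. Above about 0.005 it is free to turn; less deep, a bayonet pin stops the turn at 0.2 to 0.4 rad. Keep it down while turning; past about 1.2 rad it can spring up again
- tee (a joint): turn of the T-handle about its stem, rad: 0 to 0.1 at the start (latched), grows clockwise seen from above, stop at 1.4 (unlatched); light friction, stays where left. At 0 the bar lies 0.171 rad clockwise of the chest's x axis, roughly pointing at the robot; at 1.4 it lies along the chest's y axis, parallel to the hinge
- glue: white glue bottle with a green label and red cap, 56 mm in diameter, 150 mm high, standing; origin under its middle. To be left alone
- tape: red tape measure, 70 x 45 x 65 mm, standing on the bench; origin under its middle. To be left alone
- spray: spray can with a blue band, 54 mm in diameter, 160 mm high, standing; origin under its middle. To be left alone

How it is judged:
By the outcome, as a careful person would: the job done as asked, in the order asked, and still so for the second after the job is handed in, while the arm keeps its last pose, push and grip.
It also fails if it takes over 45 s, if anything falls off the work surface, if the arm or the gripper's body presses on something with over 40 N, if the wrist force passes 120 N, or if a joint passes its speed limit or range.

## Working session

There is one attempt and no reset: what is moved stays moved. The work goes in short steps, Python scripts to look and compute and a tool call to move; the robot and the scene stay as the last step left them, time stands still between calls to the robot, and variables do not carry over. Pictures are saved under pics/ and viewed, at most 10 in all, crops included, and the job is handed in when it is done.

Besides the shell and the picture viewer there is one more tool, called by a JSON object that holds its "api" and its "payload". servo_tool: Moves the arm, as the interface text tells. Its arguments: {"type":"object","properties":{"steps":{"type":"array"}},"required":["steps"]}

```bash
mkdir -p pics; cat > h.py <<'E'
import numpy as np, cv2
from scipy.spatial.transform import Rotation as R
from workcell import sensors, imaging
def cam(name):
    o=sensors.get_obs(); d=imaging.get_image(name)
    if 'rvec' in d:
        Rm=cv2.Rodrigues(np.array(d['rvec'],float))[0]; t=np.array(d['tvec'],float).ravel()
        d['Rcw']=Rm.T; d['o']=-Rm.T@t
    else:
        T=np.array(d['tool_from_camera']); Rt=R.from_rotvec(o['orientation']).as_matrix()
        d['Rcw']=Rt@T[:3,:3]; d['o']=Rt@T[:3,3]+np.array(o['ee_pos'])
    return d
def slopes(d,uv):
    f=240/np.tan(np.radians(d['vertical_fov'])/2); uv=np.atleast_2d(uv).astype(float)
    p=(uv-[d['cx'],d['cy']])/f; q=p.copy()
    for _ in range(20): q=p/(1+d['k1']*(q**2).sum(1,keepdims=True))
    return q
def plane(d,uv,z):
    q=slopes(d,uv); r=np.c_[q,np.ones(len(q))]@d['Rcw'].T
    return d['o']+r*((z-d['o'][2])/r[:,2])[:,None]
def depth(d,uv):
    uv=np.atleast_2d(uv); q=slopes(d,uv); z=d['range_z'][uv[:,1].astype(int),uv[:,0].astype(int)]
    return d['o']+(np.c_[q,np.ones(len(q))]*z[:,None])@d['Rcw'].T, z
E
python3 - <<'E'
from h import *
print(sensors.get_obs())
for n in('top','side'):
    d=cam(n); cv2.imwrite(f'pics/{n}0.png',d['color']); print(n,d['o'],d['vertical_fov'],d['k1'])
    np.save(n+'.npy',d,allow_pickle=True)
E
```

```text
{'t': 0.0, 'qpos': array([-1.34395722e+00,  4.23827683e-01,  1.63066978e+00, -5.68553129e-05,
        1.08855707e+00, -1.89972453e-02]), 'qvel': array([ 0.00025667,  0.00163752, -0.00169889, -0.00186513,  0.00154286,
        0.00092895]), 'joint_torque': array([-2.88302626e-04, -5.44620895e+01, -2.73666501e+01,  6.44593081e-02,
        2.26611266e-02, -1.32556361e-04]), 'ee_pos': array([ 151.98447463, -605.64206637,  190.61786947]), 'orientation': array([-3.11644661e+00, -3.85050672e-01,  3.16726733e-04]), 'ft_force': array([-0.02232935, -0.37376121,  0.4943912 ]), 'moment': array([ 0.00255042, -0.02722947,  0.03790329]), 'grasp_force': 0.0, 'width': 87.87189608260036}
top [423.24795642  11.96286454 895.29479828] 56.20941869550857 -0.08132029529028835
side [ 828.30201207  715.0125064  1061.60869419] 46.47569552370497 -0.17973238838433364
```

View pics/top0.png

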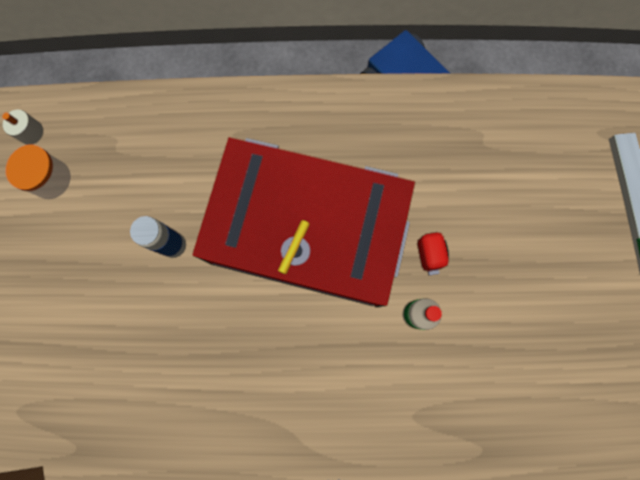

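View pics/side0.png

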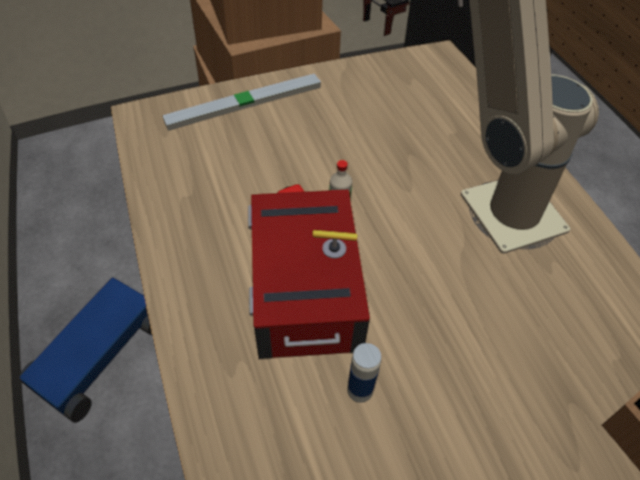

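The top view shows the chest with corners near (230,138), (413,182), (387,305) and (195,255). The yellow bar runs from (305,222) to (282,272), with the spray can at left (150,235), and the tape (432,250) and glue (425,314) at right. The side view agrees.

```bash
cat > m.py <<'E'
from h import *
d=np.load('top.npy',allow_pickle=True).item(); im=cv2.cvtColor(d['color'],cv2.COLOR_BGR2HSV)
H,S,V=cv2.split(im)
red=(((H<6)|(H>174))&(S>150)&(V>50)).astype(np.uint8)
red=cv2.morphologyEx(red,cv2.MORPH_CLOSE,np.ones((25,25)))
c=max(cv2.findContours(red,0,1)[0],key=cv2.contourArea)[:,0]
P,z=depth(d,c); 
n,l,s,ce=cv2.connectedComponentsWithStats(red); print(s[1:])
m=cv2.morphologyEx(red,cv2.MORPH_OPEN,np.ones((15,15)))
uv=np.argwhere(m)[:,::-1]; P,z=depth(d,uv); ok=(abs(P[:,2]-142)<8)&(z>0); print('lidz',np.median(P[ok,2]),ok.sum())
r=cv2.minAreaRect(plane(d,uv[ok],142)[:,:2].astype(np.float32)); print('lid',r)
ym=(H>20)&(H<35)&(S>180)&(V>120)
for n in('top','side'):
    d=np.load(n+'.npy',allow_pickle=True).item(); H,S,V=cv2.split(cv2.cvtColor(d['color'],cv2.COLOR_BGR2HSV))
    ym=((H>22)&(H<35)&(S>180)&(V>110)).astype(np.uint8); nn,l,s,_=cv2.connectedComponentsWithStats(ym); k=1+s[1:,4].argmax()
    uv=np.argwhere(l==k)[:,::-1]; P=plane(d,uv,190)[:,:2]; mn=P.mean(0); w,v=np.linalg.eigh(np.cov(P.T)); a=v[:,1]; a*=np.sign(a[0])
    t=(P-mn)@a; print(n,s[k],'bar',mn,'mid',mn+a*(t.max()+t.min())/2,'ang',np.degrees(np.arctan2(a[1],a[0])),'len',np.ptp(t),np.median(depth(d,uv)[0],0))
for nm,uv in dict(spray=(146,230),glue=(432,314),tape=(432,245)).items():
    d=np.load('top.npy',allow_pickle=True).item(); print(nm,depth(d,uv)[0])
E
python3 m.py
```

```text
[[  193   138   255   168 26571]
 [  425   306    17    15   197]]
lidz 141.36921694899257 24074
lid ((591.4138793945312, 41.76295471191406), (340.9564514160156, 222.10043334960938), 75.0630111694336)
top [279 221  29  52 356] bar [535.08281745  57.54181756] mid [535.21923539  57.47777686] ang -25.147469346732375 len 89.56353895471034 [535.0529064   56.42382845 192.52464912]Traceback (most recent call last):
  File "m.py", line 15, in <module>
    ym=((H>22)&(H<35)&(S>180)&(V>110)).astype(np.uint8); nn,l,s,_=cv2.connectedComponentsWithStats(ym); k=1+s[1:,4].argmax()
                                                                                                            ~~~~~~~~~~~~~~^^
ValueError: attempt to get argmax of an empty sequence
```

{"api": "servo_tool", "payload": {"steps": [[[0.016, 0.0276, 0.0125], [0, 0, 5.86], 1], [[0.016, 0.0276, 0.0125], [0, 0, 5.86], 1], [[0.016, 0.0276, 0.0125], [0, 0, 5.86], 1], [[0.016, 0.0276, 0.0125], [0, 0, 5.86], 1], [[0.016, 0.0276, 0.0125], [0, 0, 5.86], 1], [[0.016, 0.0276, 0.0125], [0, 0, 5.86], 1], [[0.016, 0.0276, 0.0125], [0, 0, 5.86], 1], [[0.016, 0.0276, 0.0125], [0, 0, 5.86], 1]]}}

```text
t: 0.77
ee_pos: [280.4, -383.7, 291.7]
orientation: [-2.703, -1.6, -0.0]
ft_force: [0.6, 0.4, 0.2]
width: 87.9
grasp_force: 0.0
```

{"api": "servo_tool", "payload": {"steps": [[[0.016, 0.0276, 0], [0, 0, 5.86], 1], [[0.016, 0.0276, 0], [0, 0, 5.86], 1], [[0.016, 0.0276, 0], [0, 0, 5.86], 1], [[0.016, 0.0276, 0], [0, 0, 5.86], 1], [[0.016, 0.0276, 0], [0, 0, 5.86], 1], [[0.016, 0.0276, 0], [0, 0, 5.86], 1], [[0.016, 0.0276, 0], [0, 0, 5.86], 1], [[0.016, 0.0276, 0], [0, 0, 5.86], 1]]}}

```text
t: 1.43
ee_pos: [408.4, -163.0, 291.3]
orientation: [-1.844, -2.544, 0.0]
ft_force: [-0.2, -0.2, 1.1]
width: 87.8
grasp_force: 0.0
```

{"api": "servo_tool", "payload": {"steps": [[[0.016, 0.0276, 0], [0, 0, 5.86], 1], [[0.016, 0.0276, 0], [0, 0, 5.86], 1], [[0.016, 0.0276, 0], [0, 0, 5.86], 1], [[0.016, 0.0276, 0], [0, 0, 5.86], 1], [[0.016, 0.0276, 0], [0, 0, 5.86], 1], [[0.016, 0.0276, 0], [0, 0, 5.86], 1], [[0.016, 0.0276, 0], [0, 0, 5.86], 1], [[0, 0, 0], [0, 0, 0], 1]]}}

```text
t: 2.1
ee_pos: [522.1, 32.4, 291.0]
orientation: [0.831, 3.03, 0.002]
ft_force: [-0.3, -0.3, 0.2]
width: 87.4
grasp_force: 0.0
```

```bash
cat > w.py <<'E'
from h import *
import sys
o=sensors.get_obs(); d=cam('wrist'); cv2.imwrite('pics/%s.png'%sys.argv[1],d['color'])
Rm=R.from_rotvec(o['orientation']).as_matrix(); print('tcp',o['ee_pos'],'toolx deg',np.degrees(np.arctan2(Rm[1,0],Rm[0,0])),'z',Rm[:,2],'q',o['qpos'])
H,S,V=cv2.split(cv2.cvtColor(d['color'],cv2.COLOR_BGR2HSV))
ym=((H>20)&(H<36)&(S>170)&(V>90)).astype(np.uint8); nn,l,s,_=cv2.connectedComponentsWithStats(ym); k=1+s[1:,4].argmax()
uv=np.argwhere(l==k)[:,::-1]; P=plane(d,uv,189)[:,:2]; mn=P.mean(0); w,v=np.linalg.eigh(np.cov(P.T)); a=v[:,1]; a*=np.sign(a[0])
t=(P-mn)@a; print(s[k],'mid',mn+a*(t.max()+t.min())/2,'ang',np.degrees(np.arctan2(a[1],a[0])),'len',np.ptp(t),'z',np.percentile(depth(d,uv)[0][:,2],[20,50,80]))
E
python3 w.py wrist1
```

```text
tcp [522.05605791  32.42341135 291.00672482] toolx deg 149.32610596477969 z [ 6.00772679e-04  1.40281358e-03 -9.99998836e-01] q [ 3.83759288e-02  1.64212819e-01  1.74937514e+00  1.46424340e-03
  1.22735088e+00 -9.97552411e-01]
[ 345  178   22  102 1458] mid [537.13212664  58.54134398] ang -24.90717266963621 len 90.22987888304468 z [191.26013617 192.68654377 193.57858498]
```

View pics/wrist1.png

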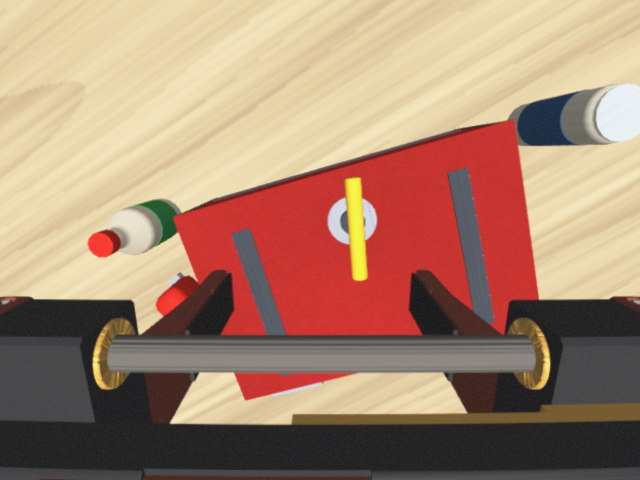

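The picture shows the yellow bar from (353,180) to (360,278), ahead of the fingers, with nothing in the way.

{"api": "servo_tool", "payload": {"steps": [[[0.007, 0.0128, 0], [0, 0, 2.85], 1], [[0.007, 0.0128, 0], [0, 0, 2.85], 1], [[0, 0, -0.02], [0, 0, 0], 1], [[0, 0, -0.025], [0, 0, 0], 1], [[0, 0, -0.025], [0, 0, 0], 1], [[0, 0, -0.025], [0, 0, 0], 1], [[0, 0, -0.025], [0, 0, 0], 1], [[0, 0, 0], [0, 0, 0], 1]]}}

```text
t: 2.82
ee_pos: [530.0, 52.8, 167.0]
orientation: [-0.694, -3.056, 0.004]
ft_force: [-1.4, 0.5, -0.0]
width: 87.7
grasp_force: 0.0
```

{"api": "servo_tool", "payload": {"steps": [[[0, 0, 0], [0, 0, 0], -1], [[0, 0, 0], [0, 0, 0], -1], [[0, 0, 0], [0, 0, 0], -1], [[0, 0, 0], [0, 0, 0], -1], [[0, 0, 0], [0, 0, 0], -1], [[0, 0, 0], [0, 0, 0], -1], [[0, 0, 0], [0, 0, 0], -1], [[0, 0, 0], [0, 0, 0], -1]]}}

```text
t: 3.48
ee_pos: [534.2, 54.3, 171.6]
orientation: [0.691, 3.064, 0.0]
ft_force: [0.3, -0.4, -1.0]
width: 38.1
grasp_force: 0.0
```

{"api": "servo_tool", "payload": {"steps": [[[0, 0, 0], [0, 0, 0], -1], [[0, 0, 0], [0, 0, 0], -1], [[0, 0, 0], [0, 0, 0], -1], [[0, 0, 0], [0, 0, 0], -1], [[0, 0, 0], [0, 0, 0], -1], [[0, 0, 0], [0, 0, 0], -1], [[0, 0, 0], [0, 0, 0], -1], [[0, 0, 0], [0, 0, 0], -1]]}}

```text
t: 4.15
ee_pos: [534.1, 54.2, 171.4]
orientation: [-0.692, -3.064, 0.0]
ft_force: [-0.2, 0.3, 0.1]
width: 0.5
grasp_force: 0.0
```

The fingers closed on nothing, so I'll look.

```bash
python3 w.py wrist2; python3 - <<'E'
from h import *
d=cam('side'); cv2.imwrite('pics/side2.png',cv2.resize(d['color'][150:390,200:520],None,fx=2.4,fy=2.4))
a=cv2.imread('pics/wrist2.png'); b=cv2.imread('pics/side2.png')
cv2.imwrite('pics/both2.png',np.hstack([cv2.resize(a,(400,300)),cv2.resize(b,(400,300))]))
E
```

```text
tcp [534.0970027   54.18808257 171.35883594] toolx deg 154.56305256898364 z [-4.72501329e-05 -1.86065927e-05 -9.99999999e-01] q [ 7.89521929e-02  3.20271435e-01  1.84159869e+00 -1.78498824e-05
  9.79771097e-01 -1.04787570e+00]
[ 319  197   26  134 1929] mid [529.15088098  61.42179167] ang -27.547379937553412 len 73.81570309312812 z [191.00614059 192.58666526 193.60821872]
```

View pics/both2.png

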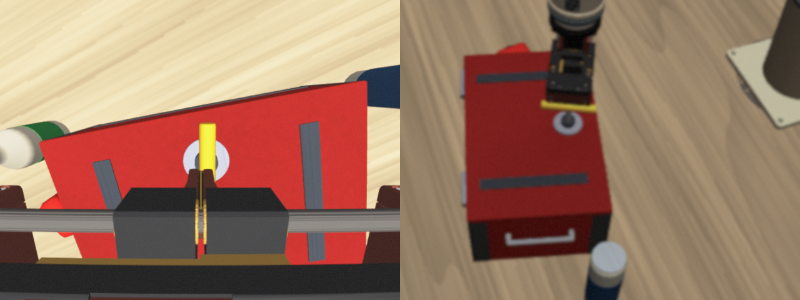

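The wrist view shows the closed fingertips at about (200,178) of the left panel. They overlap the bar but sit left of it and seem to be above it, so I'll measure the heights of the fingertips by depth.

```bash
python3 - <<'E'
from h import *
o=sensors.get_obs(); d=cam('wrist'); T=np.array(d['tool_from_camera']); print(T.round(3))
for v in range(245,330,8):
    uv=np.array([[u,v] for u in range(290,366,8)]); P,z=depth(d,uv); print(v,P[:,2].round().astype(int))
cv2.imwrite('pics/w3.png',cv2.resize(d['color'][180:340,220:460],None,fx=3,fy=3,interpolation=2))
for v in (290,300):
    print(depth(d,np.array([[u,v] for u in range(290,366,8)]))[0].round())
E
```

```text
[[ 1.00000e-03 -9.69000e-01 -2.47000e-01  6.66400e+01]
 [ 1.00000e+00  1.00000e-03 -0.00000e+00 -1.77000e-01]
 [ 0.00000e+00 -2.47000e-01  9.69000e-01 -1.93103e+02]
 [ 0.00000e+00  0.00000e+00  0.00000e+00  1.00000e+00]]
245 [141 146 146 146 192 194 193 146 146 146]
253 [142 145 147 154 191 194 193 154 145 145]
261 [143 145 146 154 192 193 191 154 146 145]
269 [141 146 146 154 191 193 192 154 145 145]
277 [142 141 213 213 209 212 213 146 145 141]
285 [142 142 222 222 219 223 223 146 142 141]
293 [141 141 232 231 227 232 232 364 142 142]
301 [289 289 288 240 236 288 288 289 289 289]
309 [292 293 293 246 243 293 293 292 292 293]
317 [297 295 296 253 249 297 296 295 297 296]
325 [300 300 300 298 257 301 300 300 300 300]
[[548.  24. 141.]
 [550.  29. 142.]
 [522.  53. 228.]
 [523.  56. 228.]
 [526.  58. 225.]
 [526.  62. 228.]
 [527.  65. 228.]
 [564.  59. 142.]
 [566.  64. 141.]
 [568.  69. 142.]]
[[501.  62. 288.]
 [502.  63. 288.]
 [503.  65. 288.]
 [523.  56. 238.]
 [526.  58. 235.]
 [505.  70. 288.]
 [506.  72. 288.]
 [507.  73. 288.]
 [508.  75. 288.]
 [509.  77. 287.]]
```

View pics/w3.png

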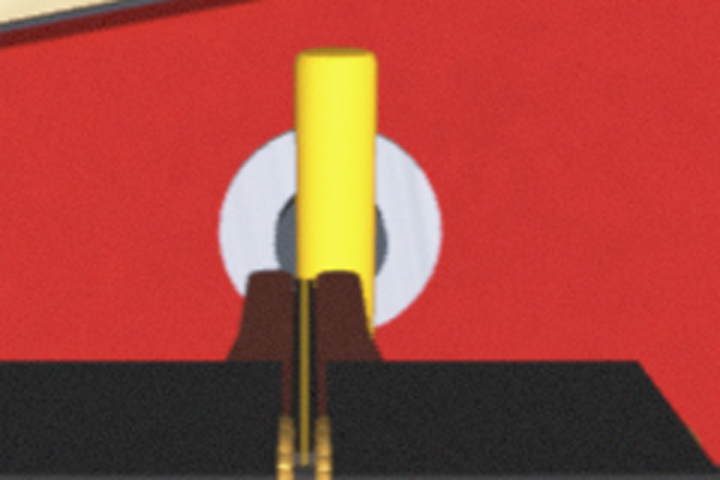

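The close-up shows the bar at columns 297–377 and the closed fingertips around (308,272), with their front faces ending at z≈207. They are above the bar, so the real fingertips sit about 36 mm above the reported TCP. I'll open, correct sideways and descend in guarded steps.

{"api": "servo_tool", "payload": {"steps": [[[0.0023, 0.0042, 0], [0, 0, 0.3], 1], [[0, 0, 0], [0, 0, 0], 1], [[0, 0, 0], [0, 0, 0], 1], [[0, 0, 0], [0, 0, 0], 1], [[0, 0, 0], [0, 0, 0], 1], [[0, 0, 0], [0, 0, 0], 1], [[0, 0, 0], [0, 0, 0], 1], [[0, 0, 0], [0, 0, 0], 1]]}}

```text
t: 4.97
ee_pos: [536.4, 58.4, 171.4]
orientation: [0.684, 3.066, -0.0]
ft_force: [-0.0, 0.0, 1.1]
width: 50.1
grasp_force: 0.0
```

{"api": "servo_tool", "payload": {"steps": [[[0, 0, 0], [0, 0, 0], 0.2], [[0, 0, -0.006], [0, 0, 0], 0.2], [[0, 0, -0.006], [0, 0, 0], 0.2], [[0, 0, -0.006], [0, 0, 0], 0.2], [[0, 0, -0.006], [0, 0, 0], 0.2], [[0, 0, 0], [0, 0, 0], 0.2], [[0, 0, 0], [0, 0, 0], 0.2], [[0, 0, 0], [0, 0, 0], 0.2]]}}

```text
t: 5.63
ee_pos: [536.5, 58.4, 147.3]
orientation: [-0.684, -3.066, 0.0]
ft_force: [0.0, -0.4, 0.5]
width: 52.4
grasp_force: 0.0
```

```bash
cat > f.py <<'E'
from h import *
import sys
o=sensors.get_obs(); d=cam('wrist'); print(o['ee_pos'],o['ft_force'],o['width'],d['cx'],d['cy'],240/np.tan(np.radians(d['vertical_fov']/2)))
cv2.imwrite('pics/%s.png'%sys.argv[1],cv2.resize(d['color'][180:340,200:440],None,fx=3,fy=3,interpolation=2))
for v in range(256,300,4):
    P,z=depth(d,np.array([[u,v] for u in range(230,420,8)])); print(v,P[:,2].round().astype(int))
E
python3 f.py w4
```

```text
[536.45348523  58.42869708 147.29380456] [ 0.04772005 -0.36012445  0.51978172] 52.40089404739487 320.9858319226186 240.55373213791466 351.0669423475232
256 [141 143 142 142 141 141 142 146 145 147 190 193 193 192 147 145 145 141
 142 143 142 142 142 141]
260 [142 142 143 141 141 142 141 147 145 145 191 194 194 192 146 146 146 142
 141 141 141 142 141 142]
264 [141 141 141 142 143 141 142 146 146 145 192 193 194 191 146 146 145 142
 141 141 142 142 142 142]
268 [141 142 141 142 142 142 142 146 145 154 191 192 192 191 153 146 145 142
 141 142 141 142 142 141]
272 [142 142 141 183 183 141 142 146 146 154 191 194 193 192 154 147 146 142
 142 182 181 142 142 142]
276 [142 141 188 187 186 141 142 146 146 154 191 193 194 191 154 145 145 141
 141 340 187 141 142 141]
280 [141 142 193 193 188 141 141 146 145 155 191 193 193 191 145 146 146 141
 142 191 193 193 142 140]
284 [142 143 197 197 193 141 141 146 146 146 190 193 193 190 145 146 146 142
 142 193 198 197 143 141]
288 [142 203 202 201 194 142 141 140 145 146 191 192 194 191 145 145 142 143
 178 198 201 202 142 141]
292 [143 208 206 202 195 141 142 142 146 145 190 192 194 191 146 146 141 143
 180 200 206 206 207 141]
296 [143 211 210 207 196 141 142 142 142 146 191 194 193 190 145 145 142 141
 179 200 211 211 211 141]
```

View pics/w4.png

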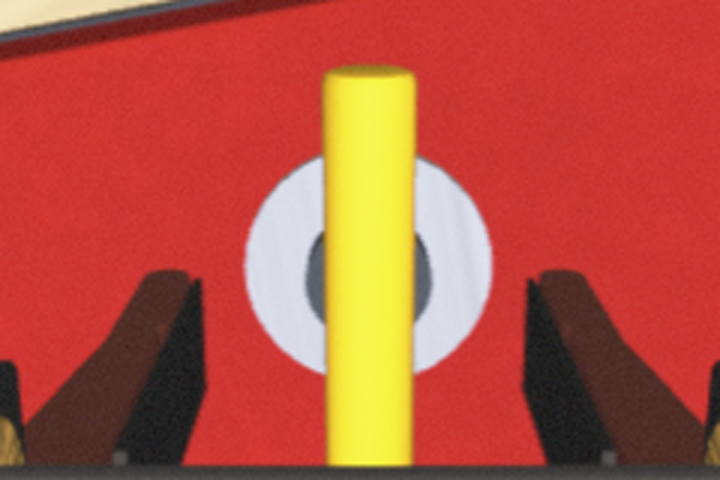

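The bar is now centred between the open fingers: bar at columns 326–414, pads at 201 and 527, tips at z≈182. I'll go down 13 mm and close.

{"api": "servo_tool", "payload": {"steps": [[[0.0003, 0.0006, -0.0065], [0, 0, 0], 0.2], [[0, 0, -0.0065], [0, 0, 0], 0.2], [[0, 0, 0], [0, 0, 0], -1], [[0, 0, 0], [0, 0, 0], -1], [[0, 0, 0], [0, 0, 0], -1], [[0, 0, 0], [0, 0, 0], -1], [[0, 0, 0], [0, 0, 0], -1], [[0, 0, 0], [0, 0, 0], -1]]}}

```text
t: 6.35
ee_pos: [536.9, 59.0, 134.6]
orientation: [0.684, 3.066, 0.0]
ft_force: [0.2, 0.5, -0.1]
width: 16.0
grasp_force: 0.0
```

{"api": "servo_tool", "payload": {"steps": [[[0, 0, 0], [0, 0, 0], -1], [[0, 0, 0], [0, 0, 0], -1], [[0, 0, 0], [0, 0, 0], -1], [[0, 0, 0], [0, 0, 0], -1], [[0, 0, 0], [0, 0, 0], -1], [[0, 0, 0], [0, 0, 0], -1], [[0, 0, 0], [0, 0, 0], -1], [[0, 0, 0], [0, 0, 0], -1]]}}

```text
t: 7.02
ee_pos: [536.8, 59.1, 134.4]
orientation: [0.684, 3.066, 0.0]
ft_force: [1.0, 0.9, 1.1]
width: 13.3
grasp_force: 30.0
```

{"api": "servo_tool", "payload": {"steps": [[[0, 0, -0.002], [0, 0, 0], -1], [[0, 0, -0.002], [0, 0, 0], -1], [[0, 0, -0.002], [0, 0, 0], -1], [[0, 0, -0.002], [0, 0, 0], -1], [[0, 0, 0], [0, 0, 0], -1], [[0, 0, 0], [0, 0, 0], -1], [[0, 0, 0], [0, 0, 0], -1], [[0, 0, 0], [0, 0, 0], -1]]}}

```text
t: 7.68
ee_pos: [537.1, 59.1, 127.3]
orientation: [0.683, 3.065, 0.001]
ft_force: [-2.4, 2.1, 12.0]
width: 13.5
grasp_force: 30.0
```

{"api": "servo_tool", "payload": {"steps": [[[0, 0, -0.0007], [0, 0, -3], -1], [[0, 0, 0], [0, 0, -5], -1], [[0, 0, 0], [0, 0, -5], -1], [[0, 0, 0], [0, 0, -5], -1], [[0, 0, 0], [0, 0, -5], -1], [[0, 0, 0], [0, 0, -5], -1], [[0, 0, 0], [0, 0, -5], -1], [[0, 0, 0], [0, 0, -5], -1]]}}

```text
t: 8.35
ee_pos: [537.1, 58.9, 127.2]
orientation: [1.65, 2.672, 0.001]
ft_force: [-3.7, -0.6, 18.3]
width: 12.5
grasp_force: 30.0
```

```bash
cat > o.py <<'E'
from h import *
o=sensors.get_obs(); Rm=R.from_rotvec(o['orientation']).as_matrix()
print(o['t'],o['ee_pos'].round(1),'F',o['ft_force'].round(1),'M',o['moment'].round(2),'w',o['width'],o['grasp_force'],'toolx',np.degrees(np.arctan2(Rm[1,0],Rm[0,0])),'z',Rm[:,2].round(3),'q',o['qpos'].round(2))
E
python3 o.py
```

```text
8.35 [537.1  58.9 127.2] F [-3.7 -0.6 18.3] M [-0.08  0.8   0.07] w 12.471470981814637 30.003413558006287 toolx 116.62567113118804 z [ 0.001 -0.    -1.   ] q [ 0.09  0.39  1.87 -0.    0.89 -0.38]
```

{"api": "servo_tool", "payload": {"steps": [[[0, 0, 0], [0, 0, -5.4], -1], [[0, 0, 0], [0, 0, -5.4], -1], [[0, 0, 0], [0, 0, -5.4], -1], [[0, 0, 0], [0, 0, -5.4], -1], [[0, 0, 0], [0, 0, -5.4], -1], [[0, 0, 0], [0, 0, -5.4], -1], [[0, 0, 0], [0, 0, -5.4], -1], [[0, 0, 0], [0, 0, -5.4], -1]]}}

```text
t: 9.02
ee_pos: [536.9, 58.9, 127.2]
orientation: [2.518, 1.877, 0.001]
ft_force: [-5.6, 0.6, 18.5]
width: 13.5
grasp_force: 30.1
```

{"api": "servo_tool", "payload": {"steps": [[[0, 0, 0], [0, 0, -1.5], -1], [[0, 0, 0], [0, 0, 0], -1], [[0, 0, 0], [0, 0, 0], -1], [[0, 0, 0], [0, 0, 0], -1], [[0, 0, 0], [0, 0, 0], -1], [[0, 0, 0], [0, 0, 0], -1], [[0, 0, 0], [0, 0, 0], -1], [[0, 0, 0], [0, 0, 0], -1]]}}

```text
t: 9.68
ee_pos: [536.9, 58.9, 127.2]
orientation: [2.537, 1.851, 0.001]
ft_force: [-6.2, -0.8, 18.4]
width: 13.4
grasp_force: 30.4
```

```bash
python3 o.py; sed -i 's/^python3.*//' o.py; python3 f.py w5 >/dev/null
```

```text
9.6833 [536.9  58.9 127.2] F [-6.2 -0.8 18.4] M [-0.06  0.88  0.41] w 13.42876541231274 30.441818833351135 toolx 72.22567115196959 z [ 0.001 -0.    -1.   ] q [ 0.09  0.39  1.87 -0.    0.89  0.4 ]
```

View pics/w5.png

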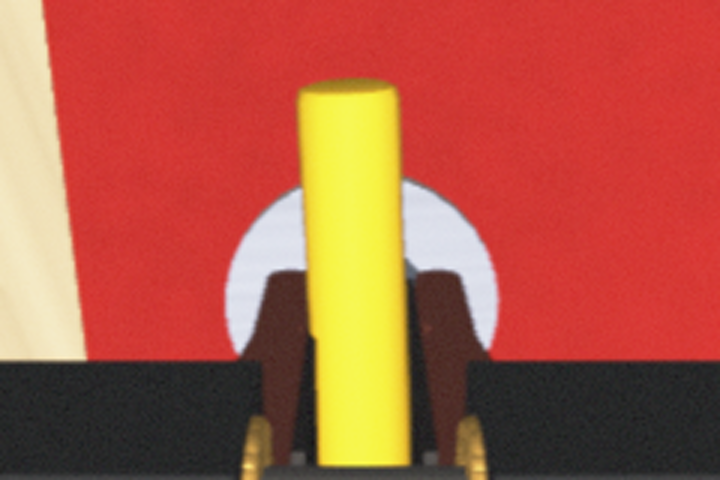

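The handle is at its stop: Mz is about 0.4 N m and the bar sits about 2° off the fingers. Next I'll compute the lift arc.

```bash
python3 - <<'E'
import numpy as np
yw=np.radians(-14.94); N=24; th=np.radians(np.linspace(0,45,N+1))
x=-170*np.cos(th)+4.4*np.sin(th); z=170*np.sin(th)+4.4*np.cos(th)
dx=np.diff(x)/1e3; dz=np.diff(z)/1e3
for i in range(N): print([[round(dx[i]*np.cos(yw),4),round(dx[i]*np.sin(yw),4),round(dz[i],4)]])
print(1.875*np.array([-np.sin(yw),np.cos(yw)]))
E
```

```text
[[np.float64(0.0002), np.float64(-0.0001), np.float64(0.0056)]]
[[np.float64(0.0004), np.float64(-0.0001), np.float64(0.0055)]]
[[np.float64(0.0006), np.float64(-0.0002), np.float64(0.0055)]]
[[np.float64(0.0008), np.float64(-0.0002), np.float64(0.0055)]]
[[np.float64(0.0009), np.float64(-0.0002), np.float64(0.0055)]]
[[np.float64(0.0011), np.float64(-0.0003), np.float64(0.0054)]]
[[np.float64(0.0013), np.float64(-0.0003), np.float64(0.0054)]]
[[np.float64(0.0014), np.float64(-0.0004), np.float64(0.0054)]]
[[np.float64(0.0016), np.float64(-0.0004), np.float64(0.0053)]]
[[np.float64(0.0018), np.float64(-0.0005), np.float64(0.0053)]]
[[np.float64(0.0019), np.float64(-0.0005), np.float64(0.0052)]]
[[np.float64(0.0021), np.float64(-0.0006), np.float64(0.0051)]]
[[np.float64(0.0023), np.float64(-0.0006), np.float64(0.005)]]
[[np.float64(0.0024), np.float64(-0.0006), np.float64(0.005)]]
[[np.float64(0.0026), np.float64(-0.0007), np.float64(0.0049)]]
[[np.float64(0.0027), np.float64(-0.0007), np.float64(0.0048)]]
[[np.float64(0.0029), np.float64(-0.0008), np.float64(0.0047)]]
[[np.float64(0.003), np.float64(-0.0008), np.float64(0.0046)]]
[[np.float64(0.0032), np.float64(-0.0008), np.float64(0.0045)]]
[[np.float64(0.0033), np.float64(-0.0009), np.float64(0.0044)]]
[[np.float64(0.0035), np.float64(-0.0009), np.float64(0.0043)]]
[[np.float64(0.0036), np.float64(-0.001), np.float64(0.0041)]]
[[np.float64(0.0037), np.float64(-0.001), np.float64(0.004)]]
[[np.float64(0.0038), np.float64(-0.001), np.float64(0.0039)]]
[0.48338885 1.81161812]
```

{"api": "servo_tool", "payload": {"steps": [[[0, 0, 0.002], [0, 0, 0], -1], [[0, 0, 0.002], [0, 0, 0], -1], [[0, 0, 0.002], [0, 0, 1], -1], [[0, 0, 0.0027], [0, 0, 1], -1], [[0, 0, 0], [0, 0, 0], -1], [[0, 0, 0], [0, 0, 0], -1], [[0, 0, 0], [0, 0, 0], -1], [[0, 0, 0], [0, 0, 0], -1]]}}

```text
t: 10.4
ee_pos: [536.5, 58.9, 134.1]
orientation: [-2.506, -1.894, 0.001]
ft_force: [-0.4, -0.6, 0.5]
width: 13.1
grasp_force: 30.0
```

```bash
python3 o.py
```

```text
10.4 [536.5  58.9 134.1] F [-0.4 -0.6  0.5] M [-0.09  0.05  0.11] w 13.118249549973193 30.042045414447784 toolx 74.15553526311172 z [-0.001 -0.    -1.   ] q [ 0.09  0.38  1.86 -0.    0.9   0.36]
```

{"api": "servo_tool", "payload": {"steps": [[[0.0002, -0.0001, 0.0056], [0.483, 1.812, 0], -1], [[0.0004, -0.0001, 0.0055], [0.483, 1.812, 0], -1], [[0.0006, -0.0002, 0.0055], [0.483, 1.812, 0], -1], [[0.0008, -0.0002, 0.0055], [0.483, 1.812, 0], -1], [[0, 0, 0], [0, 0, 0], -1], [[0, 0, 0], [0, 0, 0], -1], [[0, 0, 0], [0, 0, 0], -1], [[0, 0, 0], [0, 0, 0], -1]]}}

```text
t: 11.07
ee_pos: [538.0, 58.5, 155.7]
orientation: [-2.422, -1.831, 0.123]
ft_force: [-0.8, 1.2, -6.0]
width: 13.4
grasp_force: 30.0
```

```bash
python3 o.py
```

```text
11.0667 [538.   58.5 155.7] F [-0.8  1.2 -6. ] M [-0.   -0.11  0.12] w 13.412277093771747 30.04138469696045 toolx 74.18193301140606 z [-0.127  0.033 -0.991] q [0.06 0.41 1.75 0.05 1.1  0.31]
```

The load is about the lid's weight, so it has unlatched. I'll continue the arc.

{"api": "servo_tool", "payload": {"steps": [[[0.0009, -0.0002, 0.0055], [0.483, 1.812, 0], -1], [[0.0011, -0.0003, 0.0054], [0.483, 1.812, 0], -1], [[0.0013, -0.0003, 0.0054], [0.483, 1.812, 0], -1], [[0.0014, -0.0004, 0.0054], [0.483, 1.812, 0], -1], [[0.0016, -0.0004, 0.0053], [0.483, 1.812, 0], -1], [[0.0018, -0.0005, 0.0053], [0.483, 1.812, 0], -1], [[0.0019, -0.0005, 0.0052], [0.483, 1.812, 0], -1], [[0.0021, -0.0006, 0.0051], [0.483, 1.812, 0], -1]]}}

```text
t: 11.73
ee_pos: [550.3, 55.2, 199.0]
orientation: [-2.242, -1.695, 0.346]
ft_force: [-2.4, 0.2, -5.1]
width: 13.0
grasp_force: 30.0
```

```bash
python3 o.py
```

```text
11.7333 [550.3  55.2 199. ] F [-2.4  0.2 -5.1] M [-0.03 -0.27  0.12] w 13.019010580786272 30.041435658931732 toolx 74.24814479808524 z [-0.371  0.098 -0.923] q [0.01 0.52 1.52 0.1  1.49 0.26]
```

{"api": "servo_tool", "payload": {"steps": [[[0.0023, -0.0006, 0.005], [0.483, 1.812, 0], -1], [[0.0024, -0.0006, 0.005], [0.483, 1.812, 0], -1], [[0.0026, -0.0007, 0.0049], [0.483, 1.812, 0], -1], [[0.0027, -0.0007, 0.0048], [0.483, 1.812, 0], -1], [[0.0029, -0.0008, 0.0047], [0.483, 1.812, 0], -1], [[0.003, -0.0008, 0.0046], [0.483, 1.812, 0], -1], [[0.0032, -0.0008, 0.0045], [0.483, 1.812, 0], -1], [[0.0033, -0.0009, 0.0044], [0.483, 1.812, 0], -1]]}}

```text
t: 12.4
ee_pos: [572.9, 49.2, 237.0]
orientation: [-2.052, -1.551, 0.54]
ft_force: [-3.7, -0.2, -2.9]
width: 13.5
grasp_force: 30.0
```

{"api": "servo_tool", "payload": {"steps": [[[0.0035, -0.0009, 0.0043], [0.483, 1.812, 0], -1], [[0.0036, -0.001, 0.0041], [0.483, 1.812, 0], -1], [[0.0037, -0.001, 0.004], [0.483, 1.812, 0], -1], [[0.0038, -0.001, 0.0039], [0.483, 1.812, 0], -1], [[0, 0, 0], [0, 0, 0], -1], [[0, 0, 0], [0, 0, 0], -1], [[0, 0, 0], [0, 0, 0], -1], [[0, 0, 0], [0, 0, 0], -1]]}}

```text
t: 13.07
ee_pos: [587.6, 45.4, 253.2]
orientation: [-1.956, -1.478, 0.625]
ft_force: [-3.3, -0.7, -2.9]
width: 12.7
grasp_force: 30.0
```

```bash
python3 o.py; cat > lid.py <<'E'
from h import *
yw=np.radians(-14.94); ex=np.array([np.cos(yw),np.sin(yw),0]); ey=np.array([-np.sin(yw),np.cos(yw),0]); ez=np.array([0,0,1.])
Hp=np.array([591.4,41.8,130])+110*ex
for n in('top','side','wrist'):
    d=cam(n)
    if n=='side': cv2.imwrite('pics/side6.png',d['color'])
    H,S,V=cv2.split(cv2.cvtColor(d['color'],cv2.COLOR_BGR2HSV)); m=((H<6)|(H>174))&(S>150)&(V>40)&(d['range_z']>0)
    uv=np.argwhere(m)[:,::-1]; P=depth(d,uv)[0]-Hp; Q=np.c_[P@ex,P@ey,P@ez]
    Q=Q[(abs(Q[:,1])<165)&(Q[:,0]>-170)&(Q[:,0]<-25)&(Q[:,2]>30)]
    if len(Q)<200: print(n,len(Q)); continue
    for _ in range(4):
        c=Q.mean(0); nrm=np.linalg.svd(Q-c,full_matrices=False)[2][2]; nrm*=np.sign(nrm[2]); r=abs((Q-c)@nrm); Q=Q[r<max(3*np.median(r),2)]
    print(n,len(Q),'angle',np.degrees(np.arctan2(-nrm[0],nrm[2])),nrm,'dist hinge',-nrm@-c)
E
python3 lid.py
```

```text
13.0667 [587.6  45.4 253.2] F [-3.3 -0.7 -2.9] M [-0.07 -0.17  0.2 ] w 12.73409383612538 30.042620301246643 toolx 74.43665772641106 z [-0.683  0.182 -0.708] q [-0.03  0.75  1.14  0.18  2.01  0.25]
top 1708 angle -45.09212019894703 [0.70819044 0.01215389 0.70591684] dist hinge 13.681053609470032
side 5705 angle -45.237196992277646 [0.71002664 0.00198608 0.70417201] dist hinge 13.142782007134011
wrist 82056 angle -44.917388223428816 [0.7060859  0.00131287 0.70812498] dist hinge 14.047719605902573
```

View pics/side6.png

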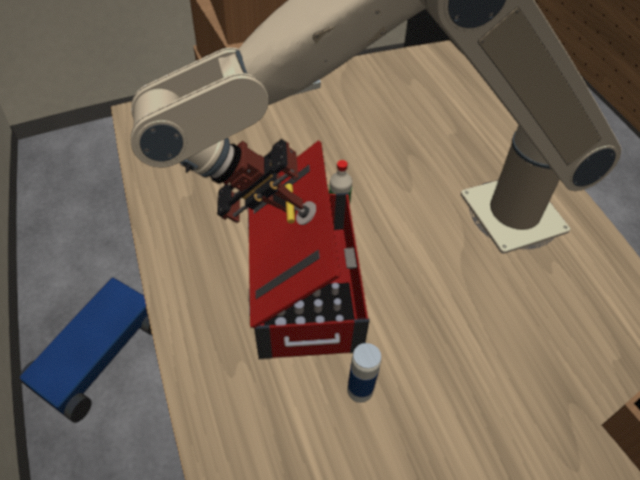

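The lid stands open at 45° (fits from all three cameras give 44.9–45.2°), with the gripper on the bar near (290,200). The can and bottle look untouched. I'll let it settle and then hand in.

{"api": "servo_tool", "payload": {"steps": [[[0, 0, 0], [0, 0, 0], -1], [[0, 0, 0], [0, 0, 0], -1], [[0, 0, 0], [0, 0, 0], -1], [[0, 0, 0], [0, 0, 0], -1], [[0, 0, 0], [0, 0, 0], -1], [[0, 0, 0], [0, 0, 0], -1], [[0, 0, 0], [0, 0, 0], -1], [[0, 0, 0], [0, 0, 0], -1]]}}

```text
t: 13.88
ee_pos: [587.8, 45.4, 253.3]
orientation: [-1.955, -1.477, 0.625]
ft_force: [-4.5, 0.3, -0.8]
width: 13.6
grasp_force: 30.0
```

```bash
python3 o.py; python3 -c "from workcell import close_job; print(close_job())"
```

```text
13.8833 [587.8  45.4 253.3] F [-4.5  0.3 -0.8] M [-0.11  0.09  0.3 ] w 13.585241085696577 30.041394531726837 toolx 74.42917856052053 z [-0.683  0.182 -0.707] q [-0.03  0.76  1.14  0.18  2.01  0.25]
the job is handed in; nothing more can be done
None
```

The chest is unlatched and the gripper is holding the lid still by the T-handle at about 45° (44.9–45.2° by the three cameras); nothing touched the bottle, tape measure or can, and the job was handed in at about 14 s.

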